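# Fit the dish insert into the warm stage

### The job

Two metal inserts lie on the bench; take the one with the round opening and fit it into the recess of the white warm stage. Hook its narrow tongue in under the steel lip with the other end clearly raised, then swing that end down until the insert lies flat on the recess floor, and let go. Leave the other insert (rectangular opening) where it lies.

Things in the scene. Friction and masses are not known exactly. Their poses are not given: they have to be found in the camera images.
- dish_insert_grip (a point): Insert with the ROUND 48 mm opening: loose dark metal plate 160 (x) x 90 (y) x 5 mm, 0.24 kg, flat on the bench, with a 50 mm wide tongue at its -x end. Point in its bright upright handle block (14 in x, 44 in y, top 20 mm above the point), 32 mm above the plate's underside, 86 mm from the tongue tip, 74 from the far end; opening centred 36 mm further in +x. z up.
- dish_insert_tongue (a point): Middle of that insert's tongue tip, on its underside: at (-86, 0, -32) mm from the grip point, same axes (x from tongue to plate, z up). The tongue is 28 mm long, 50 wide, 5 thick, and starts out pointing roughly at the robot.
- stage: Fixed white box 200 (x) x 130 (y) mm, origin mid-underside, z up; recess floor at z 40. Steel lip across the -x (robot's) end, x -98 to -62, z 58 to 63; under it a tongue pocket, y -32 to 32, open to +x, stop at x -88. End wall inner face x 88, top z 54; side walls inner y -53 and 53, top z 48. The plate fits only tongue first, tilted. Fitted mid-way its grip point is at (6, 0, 72), axes alike.
- slide_insert_grip (a point): The OTHER insert, to be left alone: same plate, tongue and handle, same point and axes, but a rectangular 28 x 74 mm opening.

How it is judged (in metres and radians):
On the way:
1. the round-opening insert's tongue is under the lip, by 5 mm or more, while its other end is raised (plate tilted by more than 6 degrees) (x of dish_insert_tongue in the frame of stage between -0.095 and -0.067 m and y of dish_insert_tongue in the frame of stage between -0.02 and 0.02 m and z of dish_insert_tongue in the frame of stage below 0.058 m and angle between dish_insert_grip's own z axis and vertical above 0.105 rad), for 0.1 s.
At the end, for the whole second after the job is handed in: The insert with the round opening lies flat (within 3 degrees) on the recess floor (within 4 mm), its tongue at least 5 mm under the lip and within 20 mm of the lip's middle, its length along the recess (within 11 degrees), released (x of dish_insert_tongue in the frame of stage between -0.095 and -0.067 m and y of dish_insert_tongue in the frame of stage between -0.02 and 0.02 m and z of dish_insert_tongue in the frame of stage below 0.045 m and z of dish_insert_grip in the frame of stage below 0.076 m and angle between dish_insert_grip's own z axis and vertical below 0.05 rad and angle between the x axis of dish_insert_grip and the x axis of stage, either way round below 0.2 rad); the robot touches nothing.
It fails at once if the insert with the rectangular opening is moved by more than 20 mm (distance of slide_insert_grip from where it was at the start of the episode above 0.02 m).
It also fails if it takes over 38 s, if anything falls off the work surface, if the arm or the gripper's body presses on something with over 40 N, if the wrist force passes 120 N, or if a joint passes its speed limit or range.

### The arm

A 6-joint arm with a two-finger parallel gripper is mounted at the origin on the work surface. World frame = base frame: x ahead of the robot, y to its left, z up, the work surface at z = 0. Lengths are in mm, angles in rad, forces in N, time in s.
With the tool pointing down it reaches from about 350 to 875 mm from the base axis. Payload 4.2 kg.
Tool frame: the origin (TCP) lies at the very end of the fingers, on their centre line; the grasp point (between the pads) lies arm.hold_point_z behind it (arm.hold_point_z is the distance from the TCP to the grasp point, in mm); z points along the fingers, y is the direction in which the jaws open and shut (so a half turn about z gives the same grasp; the last joint's range is limited). The gripper opens to 85 mm and grips with 20 to 120 N. Pads are 22 mm wide; open, the fingers measure 114 mm over their backs; the gripper's body (76 mm by 85 mm) begins 54 mm behind the grasp point. The pads swing forward as they close: fully open they stand 13 mm farther back than shut.
Start: joints at [-0.956, 0.385, 0.008, 0, -1.194, -0.259], TCP at [217.727, -585.828, 231.312] pointing down, gripper open.
Joint ranges: [-3.14, 3.14], [-1.21, 2.06], [-1.07, 1.41], [-3.16, 2.05], [-2.99, -0.16], [-3.1, 3.1]. Speed limits (rad/s): [2.79, 2.79, 3.14, 3.14, 3.14, 3.14].

### API

Orientations are given as a unit quaternion [x, y, z, w].
In Python, from bench import arm gives the robot as it stands.
- The arm moves only by the tool step_arm, never from a script. Its argument "series" is a list of rows, each a list of 6 numbers: the shift along the world's x, y, z scaled (see below), then the turn, a rotation vector about the world's x, y, z scaled (see below). A call has 1 to 12 rows; each row is the pose to reach, as a shift and turn from the pose commanded when the call began; what a row does not reach only later rows make up. The controller multiplies each number of a shift by 400 mm and each number of a turn by pi/2 rad. A row lasts 1/12 s, in which the tool goes at most 41.7 mm and 7.16 degrees, less where a joint would pass 70% of its speed; a pose out of reach is approached as far as the arm can. A call with a number of a shift or a turn outside -1 to 1 is refused whole. A call with a gripper value outside its range is refused whole. "jaw" is the opening, from -1 (shut) to 1 (fully open), set as the call begins (left out, the last holds). The fingers move at their own pace and stop on an object; the grip force is fixed at half the most. Time passes only in rows, so rows that repeat a pose let the fingers close. It gives the time, the measured TCP pose, the force and the opening at its end, in the units of the state.
- arm.read_state(): the state, without advancing time (a new reading comes with each control period).
- arm.get_image(name): name is "scene" or "top" or "wrist"; returns a dict with "image" (384x512x3 uint8, red, green, blue), "camera_matrix" (3x3 intrinsics, pixels), "world_from_camera" (4x4, takes a point from camera to world coordinates). Camera axes: x right, y up, looking along -z (the intrinsics and any distortion apply to the point x, -y, -z); pixel columns grow to the right and rows downward; lengths in mm; the calibration is good to about 2 mm. A picture is of the moment at which its call begins. There is no depth.
- arm.job_done(): hands the job in, once; it reports no verdict.
The state is a dict: "clock": time; "joints": joint angles; "joint_vel": joint speeds; "joint_efforts": joint torques, N m; "position": TCP position; "ee_rot": TCP orientation; "contact_force": force on the tool from outside, world axes, zero at the start; "wrist_torque": the same for the moment, N m; "gripper_width": finger opening in mm.
Only numpy, scipy, OpenCV 4.12 (cv2) and the standard library are available. Lean on these libraries where they do the work, as an engineer would, in place of code of your own. Each camera call takes 0.05 s, during which the arm holds its last target.

## Working session

There is one attempt and no reset: what is moved stays moved. The work goes in short steps, Python scripts to look and compute and a tool call to move; the robot and the scene stay as the last step left them, time stands still between calls to the robot, and variables do not carry over. Pictures are saved under pics/ and viewed, and the job is handed in when it is done.

Besides the shell and the picture viewer there is one more tool, called after "Call:" as name(argument=value, ...), one argument or row to a line, values as JSON. step_arm: Moves the arm, as the interface text tells. Shifts and turns lie within -1 to 1; 1 stands for 400 mm of shift or pi/2 rad of turn. Its arguments: {"type":"object","properties":{"series":{"type":"array","items":{"type":"array","items":{"type":"number","minimum":-1,"maximum":1}}},"jaw":{"type":"number"}},"required":["series"]}

```bash
ls; mkdir -p pics; python3 - <<'E'
from bench import arm
import cv2,pickle
print(arm.read_state(), arm.hold_point_z)
d={}
for n in ["scene","top","wrist"]:
    r=arm.get_image(n); d[n]=r
    cv2.imwrite(f"pics/a_{n}.png",r["image"][:,:,::-1])
    print(n,r["camera_matrix"].tolist(),r["world_from_camera"].round(3).tolist(),[k for k in r])
pickle.dump(d,open("a.pkl","wb"))
E
```

```text
pics
{'clock': 0.0, 'joints': array([-9.56386245e-01,  3.85576746e-01,  6.62080685e-03, -5.21891345e-04,
       -1.19402273e+00, -2.58586469e-01]), 'joint_vel': array([-9.31817390e-04, -8.86088736e-04, -3.81272584e-07,  4.48757829e-04,
        1.81158064e-03,  4.23133515e-04]), 'joint_efforts': array([ 7.63694188e-04, -3.92284155e+01,  1.88404459e+01,  4.18600693e+00,
       -4.54534849e-03,  3.67536401e-07]), 'position': array([ 217.53260831, -585.28720825,  230.20405264]), 'ee_rot': array([-1.76879864e-01,  9.84231814e-01,  1.09139659e-03, -2.41516291e-04]), 'contact_force': array([1.29291089, 0.34156952, 0.18944003]), 'wrist_torque': array([ 0.04271048, -0.00056936, -0.0115468 ]), 'gripper_width': 85.55843634697558} 18.700000000000003
scene [[400.23708546268784, 0.0, 254.99229720562172], [0.0, 400.23708546268784, 200.38153383216448], [0.0, 0.0, 1.0]] [[0.469, -0.519, 0.715, 1038.108], [0.883, 0.289, -0.37, -314.649], [-0.014, 0.805, 0.593, 505.139], [0.0, 0.0, 0.0, 1.0]] ['image', 'camera_matrix', 'world_from_camera']
top [[389.8022018398316, 0.0, 262.97787334617976], [0.0, 389.8022018398316, 189.14695551301457], [0.0, 0.0, 1.0]] [[-0.001, 0.987, -0.158, 359.766], [-1.0, -0.006, -0.027, -19.867], [-0.028, 0.158, 0.987, 875.158], [0.0, 0.0, 0.0, 1.0]] ['image', 'camera_matrix', 'world_from_camera']
wrist [[331.91457924035495, 0.0, 257.81008054503224], [0.0, 331.91457924035495, 192.57699896363943], [0.0, 0.0, 1.0]] [[-0.348, -0.902, -0.256, 150.8], [0.937, -0.334, -0.098, -610.913], [0.003, -0.274, 0.962, 373.393], [0.0, 0.0, 0.0, 1.0]] ['image', 'camera_matrix', 'world_from_camera']
```

View pics/a_scene.png

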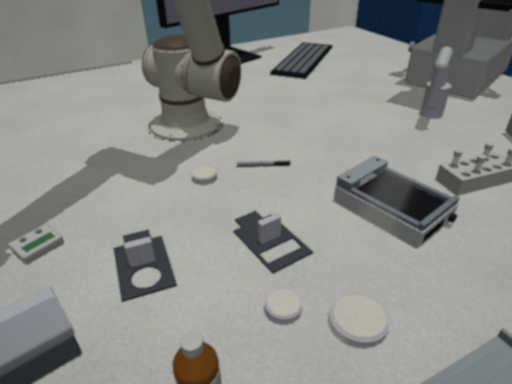

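View pics/a_top.png

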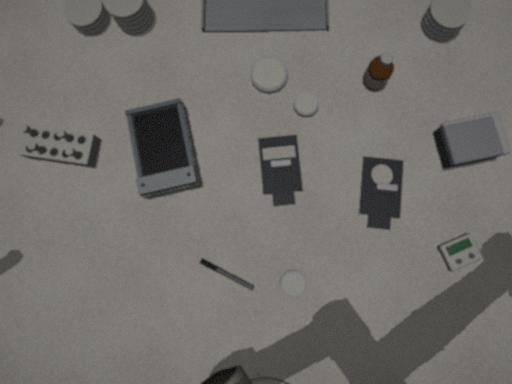

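View pics/a_wrist.png

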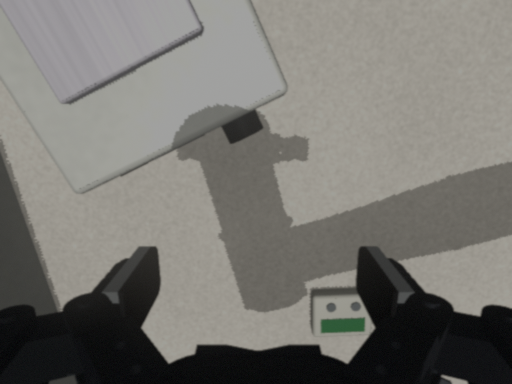

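The top view shows the round-opening insert around (382,190), the rectangular one around (281,168) and the stage around (162,147). The stage lip faces the robot, with its front edge near row 185. I'll zoom in for accurate measurements.

```bash
cat > h.py <<'E'
import numpy as np,cv2,pickle
def ray(r,px):
    K=r["camera_matrix"];T=r["world_from_camera"]
    v=np.linalg.inv(K)@np.array([px[0],px[1],1.0]); d=T[:3,:3]@np.array([v[0],-v[1],-v[2]])
    return T[:3,3],d
def onz(r,px,z):
    o,d=ray(r,px); return o+d*(z-o[2])/d[2]
def proj(r,P):
    T=r["world_from_camera"];c=T[:3,:3].T@(np.asarray(P,float)-T[:3,3]); u=r["camera_matrix"]@np.array([c[0],-c[1],-c[2]]); return u[:2]/u[2]
E
python3 - <<'E'
from h import *
d=pickle.load(open("a.pkl","rb"))
t=d["top"]["image"][:,:,::-1]
a=cv2.resize(t[85:205,115:215],None,fx=5,fy=5,interpolation=cv2.INTER_CUBIC)
b=cv2.resize(t[140:240,350:415],None,fx=6,fy=6,interpolation=cv2.INTER_CUBIC)
a=cv2.convertScaleAbs(a,alpha=1.5,beta=10);cv2.imwrite("pics/b_stage.png",a);b=cv2.convertScaleAbs(b,alpha=1.5,beta=10);cv2.imwrite("pics/b_ins.png",b)
s=d["scene"]["image"][:,:,::-1]
c=cv2.resize(s[140:260,320:470],None,fx=5,fy=5,interpolation=cv2.INTER_CUBIC);cv2.imwrite("pics/b_sst.png",cv2.convertScaleAbs(c,alpha=1.5,beta=10))
# insert contour
g=cv2.cvtColor(t,cv2.COLOR_BGR2GRAY)
m=(g<75).astype(np.uint8); m[:,:345]=0;m[:,415:]=0;m[:150]=0;m[240:]=0
cs,h=cv2.findContours(m,cv2.RETR_EXTERNAL,cv2.CHAIN_APPROX_NONE)
c=max(cs,key=cv2.contourArea); print(cv2.contourArea(c),cv2.boundingRect(c))
print(cv2.approxPolyDP(c,2.5,True).reshape(-1,2).tolist())
print(g[190,350:415].tolist())
E
```

```text
2439.5 (359, 157, 44, 72)
[[364, 157], [359, 212], [368, 215], [368, 226], [389, 228], [389, 218], [399, 216], [402, 161]]
[127, 130, 133, 129, 132, 132, 128, 130, 129, 123, 99, 66, 42, 49, 46, 41, 41, 46, 46, 48, 47, 47, 50, 48, 50, 48, 44, 48, 55, 61, 59, 67, 64, 61, 65, 70, 76, 77, 82, 81, 90, 93, 99, 103, 103, 106, 98, 79, 60, 38, 55, 85, 112, 126, 129, 126, 125, 125, 125, 125, 127, 125, 127, 123, 128]
```

View pics/b_stage.png

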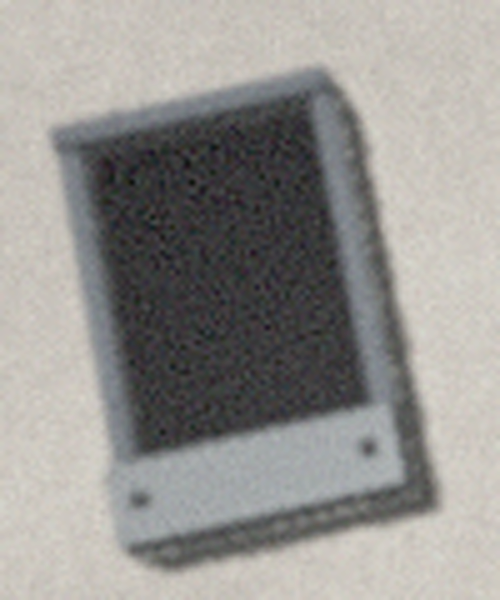

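View pics/b_ins.png

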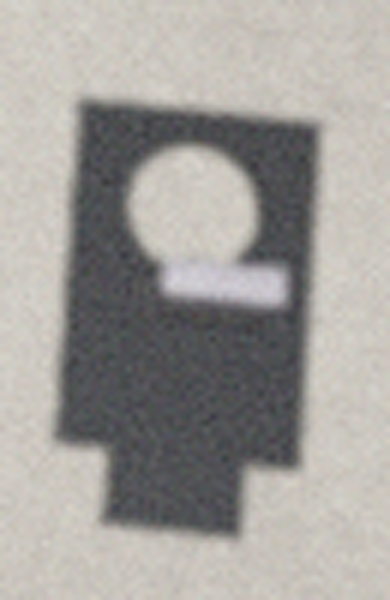

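View pics/b_sst.png

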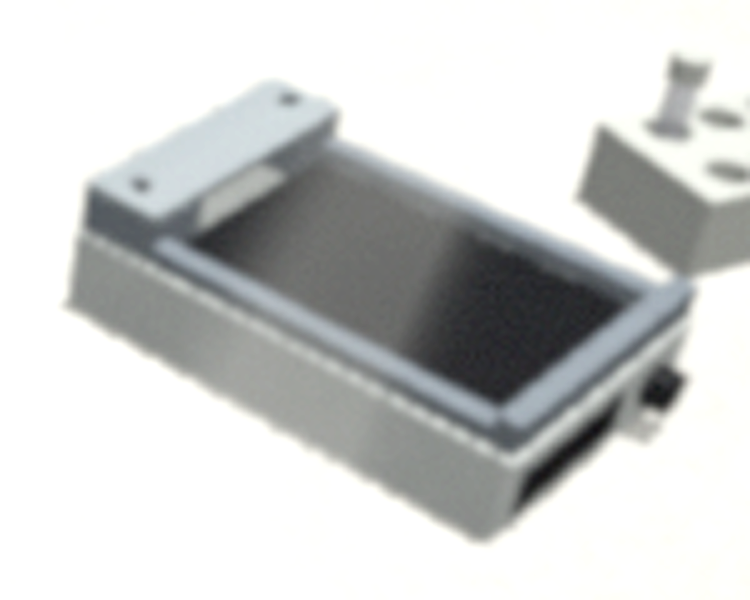

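```bash
python3 - <<'E'
from h import *
d=pickle.load(open("a.pkl","rb"));r=d["top"];s=d["scene"]
def cv(X,f,o): return [(X[0]+.5)/f-.5+o[0],(X[1]+.5)/f-.5+o[1]]
fit=lambda A,B:None
def rig(loc,w):
    loc=np.array(loc,float);w=np.array(w)[:,:2];a=loc-loc.mean(0);b=w-w.mean(0)
    th=np.arctan2((a[:,0]*b[:,1]-a[:,1]*b[:,0]).sum(),(a*b).sum());R=np.array([[np.cos(th),-np.sin(th)],[np.sin(th),np.cos(th)]])
    t=w.mean(0)-R@loc.mean(0);return th,t,(w-(loc@R.T+t)).round(1).tolist()
# insert: world rel. to grip
I=[((80,102),5,74,45),((319,125),5,74,-45),((300,466),5,-58,-45),((58,438),5,-58,45),((104,522),5,-86,25),((240,534),5,-86,-25)]
w=[onz(r,cv(p,6,(350,140)),z) for p,z,_,_ in I]
print("ins",rig([i[2:] for i in I],w))
H=[((162,262),52,7,22),((290,267),52,7,-22),((287,306),52,-7,-22),((160,298),52,-7,22)]
print("handle",rig([i[2:] for i in H],[onz(r,cv(p,6,(350,140)),z) for p,z,_,_ in H]))
S=[((55,132),54,100,65),((326,70),54,100,-65),((125,545),63,-98,65),((405,487),63,-98,-65),((118,463),63,-62,65),((388,402),63,-62,-65)]
w=[onz(r,cv(p,5,(115,85)),z) for p,z,_,_ in S];print(np.round(w,1).tolist())
print("stage",rig([i[2:] for i in S],w))
# scene cam
c=lambda p:cv(p,5,(320,140))
S2=[((88,190),63,-98,-65),((275,85),63,-98,65),((338,112),63,-62,65),((155,222),63,-62,-65),((695,290),54,100,65),((505,428),54,100,-65)]
w=[onz(s,c(p),z) for p,z,_,_ in S2];print(np.round(w,1).tolist());print("stage scene",rig([i[2:] for i in S2],w))
# slide rough
print([onz(r,p,5).round(0) for p in [(259,139),(297,136),(302,190),(274,204),(294,203)]])
g=s["image"][225:305,105:185,::-1]
cv2.imwrite("pics/c_ins.png",cv2.convertScaleAbs(cv2.resize(g,None,fx=6,fy=6,interpolation=cv2.INTER_CUBIC),alpha=1.5,beta=10))
E
```

```text
ins (np.float64(-0.11118159457137723), array([ 496.26110415, -260.29907477]), [[-2.0, 0.2], [-1.7, 0.4], [0.7, 0.1], [1.4, -1.1], [0.3, 0.1], [1.3, 0.3]])
handle (np.float64(-0.06313376985573044), array([ 495.07651804, -260.70836813]), [[-0.6, 0.1], [0.1, -0.8], [0.1, 0.1], [0.4, 0.6]])
[[669.2, 308.6, 54.0], [696.8, 188.0, 54.0], [481.7, 264.8, 63.0], [506.0, 145.8, 63.0], [517.2, 269.6, 63.0], [543.0, 154.1, 63.0]]
stage (np.float64(0.22270224922467174), array([588.47068769, 226.20307695]), [[-2.4, -3.1], [-3.6, 3.1], [3.1, -3.2], [-1.3, 4.6], [3.5, -6.4], [0.7, 5.0]])
[[517.9, 141.4, 63.0], [490.6, 262.7, 63.0], [521.0, 270.5, 63.0], [549.1, 150.2, 63.0], [674.6, 308.0, 54.0], [698.8, 184.0, 54.0]]
stage scene (np.float64(0.2271536509398296), array([594.81681591, 223.96943888]), [[4.0, 2.9], [5.9, -2.5], [1.2, -2.9], [0.0, 3.5], [-3.0, -1.8], [-8.1, 0.8]])
[array([616.,  13.,   5.]), array([623., -75.,   5.]), array([497., -84.,   5.]), array([465., -21.,   5.]), array([467., -66.,   5.])]
```

View pics/c_ins.png

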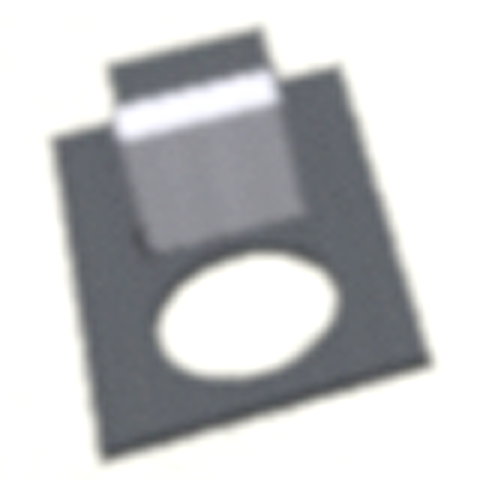

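```bash
python3 - <<'E'
from h import *
d=pickle.load(open("a.pkl","rb"));r=d["top"];s=d["scene"]
def cv(X,f,o): return [(X[0]+.5)/f-.5+o[0],(X[1]+.5)/f-.5+o[1]]
def rig(loc,w):
    loc=np.array(loc,float);w=np.array(w)[:,:2];a=loc-loc.mean(0);b=w-w.mean(0)
    th=np.arctan2((a[:,0]*b[:,1]-a[:,1]*b[:,0]).sum(),(a*b).sum());R=np.array([[np.cos(th),-np.sin(th)],[np.sin(th),np.cos(th)]])
    t=w.mean(0)-R@loc.mean(0);return th.round(4),t.round(1).tolist(),((w-t)@R-loc).round(1).tolist()
W=62;E=98
S=[((55,132),54,E,W),((326,70),54,E,-W),((125,545),63,-98,W),((405,487),63,-98,-W),((118,463),63,-62,W),((388,402),63,-62,-W),((82,152),54,88,53),((312,97),54,88,-53)]
print("stage top",rig([i[2:] for i in S],[onz(r,cv(p,5,(115,85)),z) for p,z,_,_ in S]))
c=lambda p:cv(p,5,(320,140))
S2=[((88,190),63,-98,-W),((275,85),63,-98,W),((338,112),63,-62,W),((155,222),63,-62,-W),((695,290),54,E,W),((505,428),54,E,-W)]
print("stage scene",rig([i[2:] for i in S2],[onz(s,c(p),z) for p,z,_,_ in S2]))
c=lambda p:cv(p,6,(105,225))
I=[((432,360),5,74,45),((103,455),5,74,-45),((53,138),5,-58,-45),((340,68),5,-58,45),((262,28),5,-86,25),((108,65),5,-86,-25)]
print("ins scene",rig([i[2:] for i in I],[onz(s,c(p),z) for p,z,_,_ in I]))
H=[((282,102),52,7,22),((118,140),52,7,-22),((268,70),52,-7,22),((116,105),52,-7,-22)]
print("handle scene",rig([i[2:] for i in H],[onz(s,c(p),z) for p,z,_,_ in H]))
E
```

```text
stage top (np.float64(0.2231), [588.4, 226.1], [[-0.9, 0.5], [-0.7, 0.8], [2.5, -0.7], [-0.2, 1.9], [2.2, -3.9], [1.8, 1.8], [-2.9, -0.7], [-1.7, 0.3]])
stage scene (np.float64(0.2273), [595.5, 224.1], [[3.8, -1.1], [4.6, -0.8], [-0.1, -0.0], [0.1, 0.4], [-2.0, 1.9], [-6.4, -0.4]])
ins scene (np.float64(-0.1146), [501.0, -260.3], [[-0.5, -0.8], [-0.8, 1.4], [-0.0, 1.2], [1.2, -1.4], [0.2, -1.0], [-0.2, 0.7]])
handle scene (np.float64(-0.145), [500.1, -260.3], [[0.6, 0.7], [0.4, -0.1], [-0.5, -1.2], [-0.6, 0.6]])
```

The two cameras agree to within about 5 mm, in x only. The insert grip is near (498,-260) with yaw -0.11, and the stage is near (592,225) with yaw 0.225. I'll move above the insert and check with the wrist camera.

Call:
step_arm(
  series=[
    [0.7, 0.815, -0.075, 0, 0, 0.702],
    [0.7, 0.815, -0.075, 0, 0, 0.702],
    [0.7, 0.815, -0.075, 0, 0, 0.702],
    [0.7, 0.815, -0.075, 0, 0, 0.702],
    [0.7, 0.815, -0.075, 0, 0, 0.702],
    [0.7, 0.815, -0.075, 0, 0, 0.702],
    [0.7, 0.815, -0.075, 0, 0, 0.702],
    [0.7, 0.815, -0.075, 0, 0, 0.702],
    [0.7, 0.815, -0.075, 0, 0, 0.702],
    [0.7, 0.815, -0.075, 0, 0, 0.702],
    [0.7, 0.815, -0.075, 0, 0, 0.702],
    [0.7, 0.815, -0.075, 0, 0, 0.702],
  ],
  jaw=0.2,
)

```text
clock: 1.15
position: [499.6, -257.3, 200.6]
ee_rot: [-0.668, 0.744, 0.0, -0.0]
contact_force: [0.7, -0.3, -0.4]
gripper_width: 51.5
```

```bash
python3 - <<'E'
from bench import arm
from h import *
r=arm.get_image("wrist");s=arm.read_state();print(s["clock"],s["joints"].round(3),s["position"],s["ee_rot"].round(4),s["contact_force"],s["gripper_width"])
pickle.dump((r,s),open("w1.pkl","wb"))
cv2.imwrite("pics/w1.png",r["image"][:,:,::-1])
print(r["world_from_camera"].round(3).tolist())
for P in [(572,-313.5,5),(498,-260,52),(413,-251,5)]: print(proj(r,P))
E
```

```text
1.2 [-0.19   0.302 -0.196 -0.    -1.074  0.081] [ 498.32138156 -258.55590226  200.75506992] [-6.673e-01  7.447e-01  5.000e-04 -3.000e-04] [-0.67453008 -0.53249853 -0.01859798] 51.34897799479129
[[-0.994, -0.104, -0.028, 490.704], [0.107, -0.956, -0.274, -327.683], [0.002, -0.275, 0.961, 343.592], [0.0, 0.0, 0.0, 1.0]]
[177.71045268 121.23039524]
[257.13545457 176.0501805 ]
[339.51065494 165.52587344]
```

View pics/w1.png

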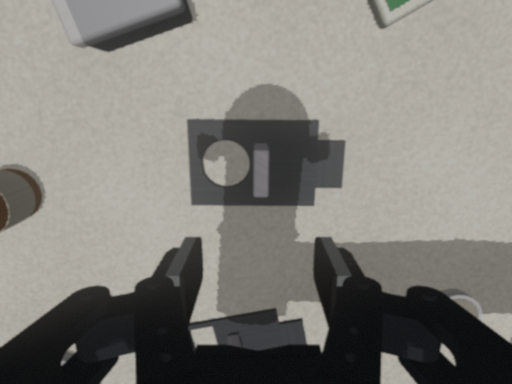

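```bash
python3 - <<'E'
from h import *
r,s=pickle.load(open("w1.pkl","rb"))
g=r["image"][105:220,175:360,::-1]
cv2.imwrite("pics/w1c.png",cv2.convertScaleAbs(cv2.resize(g,None,fx=4,fy=4,interpolation=cv2.INTER_CUBIC),alpha=1.7,beta=10))
E
```

```text
(no output)
```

View pics/w1c.png

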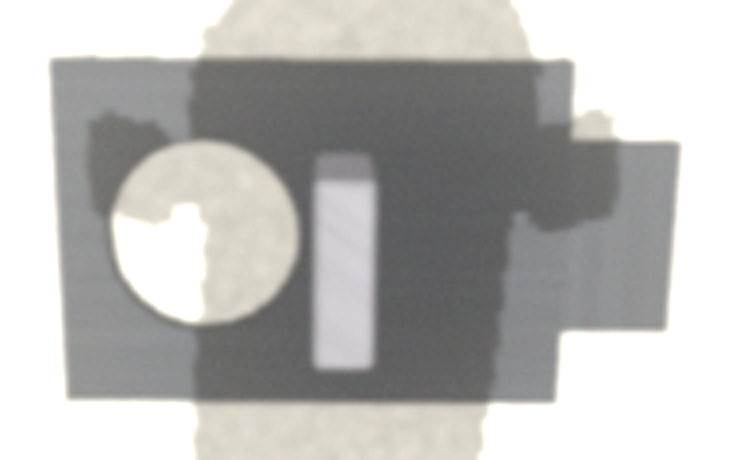

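```bash
cat >> h.py <<'E'
def cv(X,f,o): return [(X[0]+.5)/f-.5+o[0],(X[1]+.5)/f-.5+o[1]]
def rig(loc,w):
    loc=np.array(loc,float);w=np.array(w)[:,:2];a=loc-loc.mean(0);b=w-w.mean(0)
    th=np.arctan2((a[:,0]*b[:,1]-a[:,1]*b[:,0]).sum(),(a*b).sum());R=np.array([[np.cos(th),-np.sin(th)],[np.sin(th),np.cos(th)]])
    t=w.mean(0)-R@loc.mean(0);return th.round(4),t.round(1).tolist(),((w-t)@R-loc).round(1).tolist()
def fit(r,L,f,o): return rig([i[2:] for i in L],[onz(r,cv(p,f,o),z) for p,z,_,_ in L])
E
python3 - <<'E'
from h import *
from scipy.spatial.transform import Rotation as R
r,s=pickle.load(open("w1.pkl","rb"))
L=[((51,58),5,74,-45),((67,400),5,74,45),((556,402),5,-58,45),((574,60),5,-58,-45),((681,142),5,-86,-25),((667,330),5,-86,25)]
print(fit(r,L,4,(175,105)))
H=[((315,180),52,7,-22),((313,369),52,7,22),((374,369),52,-7,22),((377,180),52,-7,-22)]
print(fit(r,H,4,(175,105)))
print(R.from_quat(s["ee_rot"]).as_matrix().round(4))
E
```

```text
(np.float64(-0.1128), [494.5, -261.8], [[-0.9, 0.2], [-0.5, -0.1], [0.4, -0.2], [0.6, 0.1], [0.3, 0.3], [0.1, -0.3]])
(np.float64(-0.1172), [494.5, -261.8], [[-0.2, 0.3], [0.0, -0.2], [0.0, -0.3], [0.2, 0.2]])
[[-1.093e-01 -9.940e-01 -1.200e-03]
 [-9.940e-01  1.093e-01  3.000e-04]
 [-2.000e-04  1.200e-03 -1.000e+00]]
```

The wrist view gives a very consistent pose: (494.5,-261.8), yaw -0.113, residuals under 1 mm. Next I'll descend to grasp height.

Call:
step_arm(
  series=[
    [-0.005, -0.004, -0.1, 0, 0, -0.002],
    [-0.005, -0.004, -0.2, 0, 0, -0.002],
    [-0.005, -0.004, -0.3, 0, 0, -0.002],
    [-0.005, -0.004, -0.38, 0, 0, -0.002],
    [-0.005, -0.004, -0.43, 0, 0, -0.002],
    [-0.005, -0.004, -0.468, 0, 0, -0.002],
    [-0.005, -0.004, -0.468, 0, 0, -0.002],
    [-0.005, -0.004, -0.468, 0, 0, -0.002],
  ],
)

```text
clock: 1.87
position: [494.6, -262.5, 13.7]
ee_rot: [-0.665, 0.747, 0.001, -0.001]
contact_force: [0.7, 1.1, -0.4]
gripper_width: 51.2
```

Call:
step_arm(
  series=[
    [0, 0, 0, 0, 0, 0],
    [0, 0, 0, 0, 0, 0],
    [0, 0, 0, 0, 0, 0],
    [0, 0, 0, 0, 0, 0],
    [0, 0, 0, 0, 0, 0],
    [0, 0, 0, 0, 0, 0],
    [0, 0, 0, 0, 0, 0],
    [0, 0, 0, 0, 0, 0],
  ],
  jaw=-1,
)

```text
clock: 2.53
position: [496.7, -261.8, 15.7]
ee_rot: [-0.665, 0.746, -0.001, 0.001]
contact_force: [-0.6, -0.3, 6.9]
gripper_width: 13.3
```

Call:
step_arm(
  series=[
    [0, 0, 0.05, 0, 0, 0],
    [0, 0, 0.13, 0, 0, 0],
    [0, 0, 0.22, 0, 0, 0],
    [0, 0.02, 0.32, 0, 0, 0.02],
    [0.02, 0.1, 0.42, 0, 0, 0.05],
    [0.04, 0.2, 0.5, 0, 0, 0.08],
    [0.06, 0.3, 0.54, 0, 0, 0.11],
    [0.08, 0.4, 0.54, 0, 0, 0.14],
    [0.1, 0.5, 0.54, 0, 0, 0.17],
    [0.11, 0.6, 0.54, 0, 0, 0.2],
    [0.11, 0.68, 0.54, 0, 0, 0.215],
    [0.11, 0.715, 0.54, 0, 0, 0.215],
  ],
)

```text
clock: 3.53
position: [539.1, 28.5, 229.5]
ee_rot: [0.782, -0.623, -0.001, -0.0]
contact_force: [0.4, 0.6, -2.1]
gripper_width: 12.9
```

Call:
step_arm(
  series=[
    [0, 0, 0, 0, 0, 0],
    [0, 0, 0, 0, 0, 0],
    [0, 0, 0, 0, 0, 0],
    [0, 0, 0, 0, 0, 0],
  ],
)

```text
clock: 3.87
position: [539.3, 23.7, 229.7]
ee_rot: [0.781, -0.625, -0.0, 0.0]
contact_force: [0.5, -1.0, -2.1]
gripper_width: 13.5
```

```bash
python3 - <<'E'
from bench import arm
from h import *
d={}
for n in ["wrist","scene","top"]:
    d[n]=arm.get_image(n);cv2.imwrite(f"pics/x_{n}.png",d[n]["image"][:,:,::-1])
s=arm.read_state();print(s)
pickle.dump((d,s),open("x.pkl","wb"))
E
```

```text
{'clock': 4.0167, 'joints': array([ 3.43948513e-01,  2.41633323e-01, -2.02826733e-01, -1.22043423e-04,
       -1.12664012e+00, -1.23376835e-01]), 'joint_vel': array([ 1.58271776e-03,  7.70048487e-05,  8.34035910e-04,  8.74694851e-04,
       -5.89161735e-04, -9.92575816e-04]), 'joint_efforts': array([ 1.14101318e-01, -3.25703251e+01,  1.92560059e+01,  4.42450538e+00,
       -1.19761453e-02,  8.07914457e-04]), 'position': array([539.55351567,  23.55352747, 230.00963904]), 'ee_rot': array([ 7.80620352e-01, -6.25005472e-01, -1.26554935e-04,  1.00501017e-04]), 'contact_force': array([-0.5193789 ,  0.5709765 , -2.65335685]), 'wrist_torque': array([-0.0320075 ,  0.00390261, -0.04749943]), 'gripper_width': 13.18304819192251}
```

View pics/x_wrist.png

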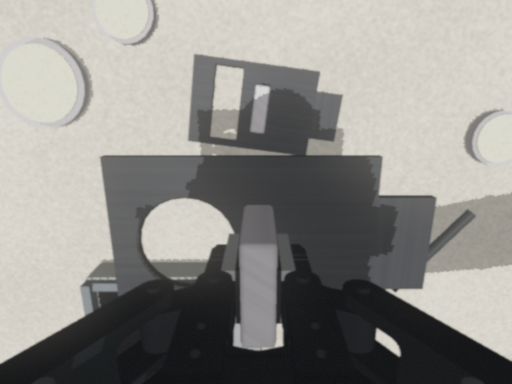

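View pics/x_scene.png

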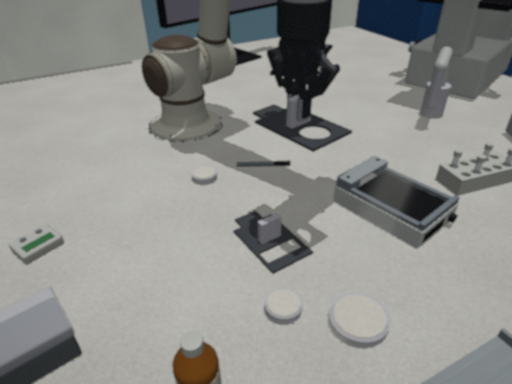

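The wrist view shows the insert held square, with its handle in the jaws at (258,275). The other insert is undisturbed at (267,105), but the held plate hides the stage. I'll go past the stage so the wrist camera can see it.

Call:
step_arm(
  series=[
    [0.06, 0.805, 0.1, 0, 0, 0],
    [0.06, 0.805, 0.1, 0, 0, 0],
    [0.06, 0.805, 0.1, 0, 0, 0],
    [0.06, 0.805, 0.1, 0, 0, 0],
    [0.06, 0.805, 0.1, 0, 0, 0],
    [0.06, 0.805, 0.1, 0, 0, 0],
    [0.06, 0.805, 0.1, 0, 0, 0],
    [0.06, 0.805, 0.1, 0, 0, 0],
    [0.06, 0.805, 0.1, 0, 0, 0],
    [0.06, 0.805, 0.1, 0, 0, 0],
    [0.06, 0.805, 0.1, 0, 0, 0],
    [0.06, 0.805, 0.1, 0, 0, 0],
  ],
)

```text
clock: 5.02
position: [563.9, 345.1, 269.9]
ee_rot: [0.781, -0.625, -0.0, 0.0]
contact_force: [-0.6, 0.4, -2.6]
gripper_width: 13.0
```

```bash
python3 - <<'E'
from bench import arm
from h import *
r=arm.get_image("wrist")
s=arm.read_state();print(s["position"],s["ee_rot"],s["joint_vel"].round(3),s["clock"])
pickle.dump((r,s),open("y.pkl","wb"))
g=cv2.convertScaleAbs(r["image"][:,:,::-1],alpha=1.6,beta=10)
cv2.imwrite("pics/y.png",cv2.resize(g[:300],None,fx=1.56,fy=1.56,interpolation=cv2.INTER_CUBIC))
E
```

```text
[563.94997545 345.03059828 270.1737325 ] [ 7.80623133e-01 -6.25001981e-01  5.48516244e-06  2.19538110e-04] [-0.001 -0.006  0.     0.     0.    -0.001] 5.0667
```

View pics/y.png

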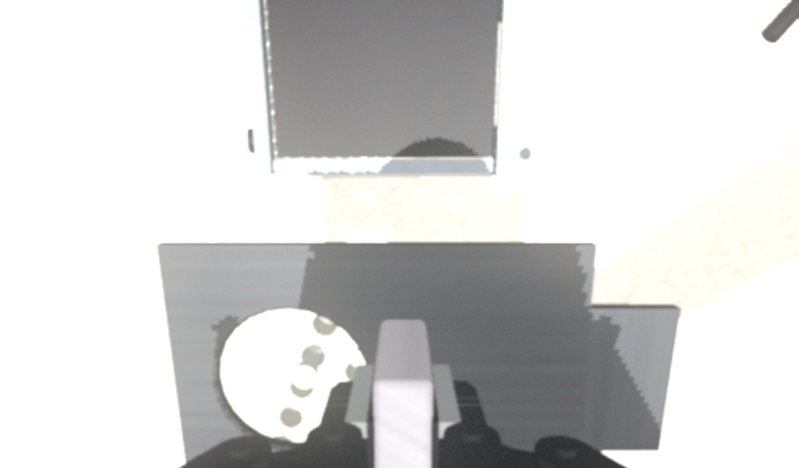

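```bash
python3 - <<'E'
from h import *
r,s=pickle.load(open("y.pkl","rb"))
g=r["image"][:160,130:380,::-1]
cv2.imwrite("pics/y2.png",cv2.resize(g,None,fx=3.2,fy=3.2,interpolation=cv2.INTER_CUBIC))
E
```

```text
(no output)
```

View pics/y2.png

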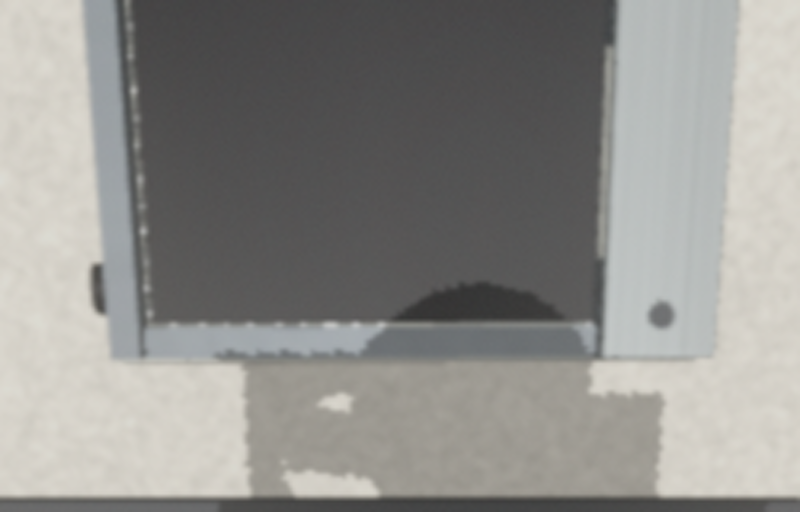

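```bash
python3 - <<'E'
from h import *
r,s=pickle.load(open("y.pkl","rb"))
o=(130,0)
P={"lipin":[(603,355),63],"lipin2":[(617,5),63],"lipout":[(713,356),63],"lipout2":[(738,5),63],"endout":[(112,357),54],"endout2":[(84,5),54],"endin":[(145,352),54],"endin2":[(122,5),54],"sidein":[(150,322),48],"sidein2":[(590,322),48]}
W={}
for k,(p,z) in P.items(): W[k]=onz(r,cv(p,3.2,o),z); print(k,W[k].round(1))
for a,b in [("lipin2","lipin"),("lipout2","lipout"),("endout2","endout"),("endin2","endin")]:
    v=W[b]-W[a];print(a,np.arctan2(-v[0],v[1]).round(4))
v=W["lipout"]-W["endout"];print(np.arctan2(-v[1],-v[0]), np.linalg.norm(v[:2]))
v=W["sidein2"]-W["sidein"];print(np.arctan2(-v[1],-v[0]))
th=.222
for th in(.215,.222,.229):
    Rm=np.array([[np.cos(th),-np.sin(th)],[np.sin(th),np.cos(th)]])
    L={k:(W[k][:2]@Rm).round(1) for k in W}
    C=np.array([np.mean([L["lipin"][0]+62,L["lipout"][0]+98,L["endin"][0]-88,L["lipin2"][0]+62,L["lipout2"][0]+98,L["endin2"][0]-88]),np.mean([L["sidein"][1]-53,L["sidein2"][1]-53])])
    print(th,(Rm@C).round(1),{k:(L[k]-C).round(1).tolist() for k in L})
E
```

```text
lipin [514.  274.9  63. ]
lipin2 [536.8 177.5  63. ]
lipout [479.5 267.5  63. ]
lipout2 [502.  169.6  63. ]
endout [669.6 310.8  54. ]
endout2 [692.7 210.2  54. ]
endin [659.3 306.9  54. ]
endin2 [681.5 207.7  54. ]
sidein [660.5 297.5  48. ]
sidein2 [518.3 265.6  48. ]
lipin2 0.2297
lipout2 0.226
endout2 0.2255
endin2 0.2205
0.2241726688644702 194.919605494329
0.22086871412728565
0.215 [588.3 227. ] {'lipin': [-62.4, 62.6], 'lipin2': [-60.9, -37.5], 'lipout': [-97.6, 62.7], 'lipout2': [-96.5, -37.7], 'endout': [97.3, 64.5], 'endout2': [98.4, -38.7], 'endin': [86.3, 62.9], 'endin2': [86.9, -38.8], 'sidein': [85.5, 53.4], 'sidein2': [-60.1, 52.6]}
0.222 [588.4 226.9] {'lipin': [-62.0, 63.2], 'lipin2': [-61.2, -36.9], 'lipout': [-97.2, 63.5], 'lipout2': [-96.8, -36.9], 'endout': [97.7, 64.0], 'endout2': [98.0, -39.2], 'endin': [86.7, 62.4], 'endin2': [86.6, -39.2], 'sidein': [85.9, 52.9], 'sidein2': [-59.8, 53.1]}
0.229 [588.5 226.9] {'lipin': [-61.6, 63.6], 'lipin2': [-61.5, -36.4], 'lipout': [-96.9, 64.2], 'lipout2': [-97.2, -36.2], 'endout': [98.1, 63.3], 'endout2': [97.7, -39.9], 'endin': [87.1, 61.8], 'endin2': [86.2, -39.8], 'sidein': [86.2, 52.4], 'sidein2': [-59.5, 53.6]}
```

```bash
python3 - <<'E'
from h import *
r,s=pickle.load(open("y.pkl","rb"))
z=s["position"][2]-8.5
L=[((160,243),z,74,-45),((595,243),z,-58,-45),((679,306),z,-86,-25),((658,450),z,-86,25)]
print(s["position"],fit(r,L,1.56,(0,0)))
for dz in(-4,0,4):
    w=[onz(r,cv(p,1.56,(0,0)),z+dz)[:2] for p,_,_,_ in L]; print(dz,np.linalg.norm(w[1]-w[0]),np.linalg.norm(w[2]-w[3]))
from scipy.spatial.transform import Rotation as R
print(R.from_quat(s["ee_rot"]).as_matrix().round(4))
E
```

```text
[563.94997545 345.03059828 270.1737325 ] (np.float64(0.2196), [562.5, 344.7], [[-3.0, 0.5], [0.9, 0.3], [1.2, -0.3], [0.8, -0.5]])
-4 131.5273627772028 51.152241289761854
0 128.1407153029924 49.835141903700155
4 124.75406782878193 48.518042517638435
[[ 2.187e-01 -9.758e-01 -3.000e-04]
 [-9.758e-01 -2.187e-01 -3.000e-04]
 [ 3.000e-04  3.000e-04 -1.000e+00]]
```

Stage pose from the wrist camera is (588.4, 226.9), yaw 0.2245, which agrees with the top camera. The held plate sits within about 1.5 mm of nominal. I'll move to a tilted pose 12° above the stage, with the tongue ahead of the lip.

Call:
step_arm(
  series=[
    [0.05, -0.1, -0.05, 0, 0, 0],
    [0.09, -0.19, -0.12, 0.01, -0.04, 0.0025],
    [0.12, -0.25, -0.2, 0.02, -0.09, 0.0025],
    [0.137, -0.278, -0.28, 0.0297, -0.13, 0.0025],
    [0.137, -0.278, -0.35, 0.0297, -0.13, 0.0025],
    [0.137, -0.278, -0.35, 0.0297, -0.13, 0.0025],
    [0.137, -0.278, -0.35, 0.0297, -0.13, 0.0025],
    [0.137, -0.278, -0.35, 0.0297, -0.13, 0.0025],
    [0.137, -0.278, -0.35, 0.0297, -0.13, 0.0025],
  ],
)

```text
clock: 5.82
position: [620.8, 237.2, 133.9]
ee_rot: [0.778, -0.619, 0.066, -0.085]
contact_force: [0.9, 0.3, -2.0]
gripper_width: 13.4
```

```bash
cat > look.py <<'E'
import sys
from bench import arm
from h import *
from scipy.spatial.transform import Rotation as R
d={}
for n in sys.argv[2:]:
    r=arm.get_image(n);d[n]=r
    y,x={"scene":((120,280),(290,490)),"top":((80,220),(100,240)),"wrist":((0,384),(0,512))}[n]
    g=r["image"][y[0]:y[1],x[0]:x[1],::-1];f=min(800/g.shape[1],600/g.shape[0])
    cv2.imwrite(f"pics/{sys.argv[1]}_{n}.png",cv2.convertScaleAbs(cv2.resize(g,None,fx=f,fy=f,interpolation=cv2.INTER_CUBIC),alpha=1.4))
s=arm.read_state();pickle.dump((d,s),open(sys.argv[1]+".pkl","wb"))
th=.2245;S=np.array([[np.cos(th),-np.sin(th),0],[np.sin(th),np.cos(th),0],[0,0,1]])
p=S.T@(s["position"]-[588.4,226.9,0]);M=S.T@R.from_quat(s["ee_rot"]).as_matrix()
px,pz,py=-M[:,1],-M[:,2],-M[:,0]
h=14.;tip=p-86*px-h*pz
print(s["clock"],"tcp",s["position"].round(1),"stage tcp",p.round(1),"tip",tip.round(1),"tilt",np.degrees(np.arctan2(px[2],px[0])).round(2),"roll",np.degrees(py[2]).round(2),"yaw",np.degrees(px[1]).round(2),"F",s["contact_force"].round(1),"w",s["gripper_width"])
E
python3 look.py p1 scene wrist
```

```text
5.9167 tcp [619.9 237.  133. ] stage tcp [ 33.    2.8 133. ] tip [-48.1   2.6 101. ] tilt 12.27 roll 0.11 yaw 0.13 F [ 0.2 -0.3 -2.2] w 13.27705366000242
```

View pics/p1_scene.png

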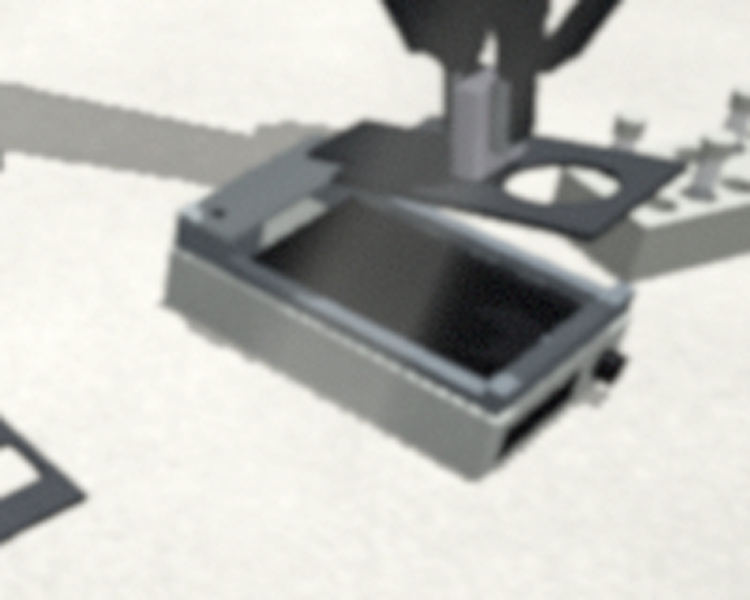

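View pics/p1_wrist.png

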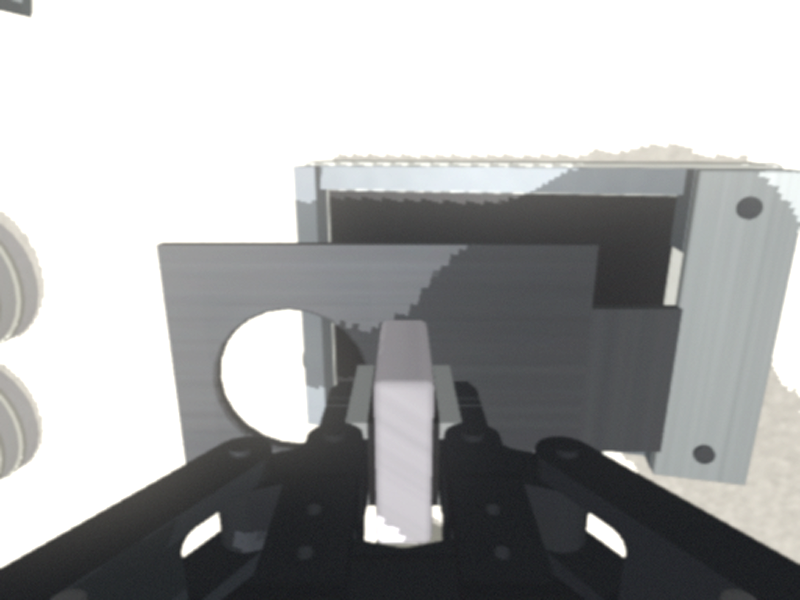

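```bash
python3 - <<'E'
from h import *
from scipy.spatial.transform import Rotation as R
d,s=pickle.load(open("p1.pkl","rb"));r=d["wrist"]
g=r["image"][:,:,::-1]
f=800/512
pt=[((160,243),74,-45,5),((598,243),-58,-45,5),((597,306),-58,-25,5),((680,307),-86,-25,5),((661,452),-86,25,5),
((383,322),7,-22,52),((423,322),-7,-22,52)]
def go(pt):
    o=np.array([p[1:] for p in pt],float);i=np.array([cv(p[0],f,(0,0)) for p in pt])
    ok,rv,tv=cv2.solvePnP(o,i,r["camera_matrix"],None,flags=cv2.SOLVEPNP_SQPNP)
    ok,rv,tv=cv2.solvePnP(o,i,r["camera_matrix"],None,rv,tv,True)
    e=(cv2.projectPoints(o,rv,tv,r["camera_matrix"],None)[0][:,0]-i)
    C=np.diag([1,-1,-1]);W=r["world_from_camera"]
    M=W[:3,:3]@C@cv2.Rodrigues(rv)[0];t=W[:3,:3]@C@tv[:,0]+W[:3,3]
    T=R.from_quat(s["ee_rot"]).as_matrix()
    Q=np.stack([-T[:,1],-T[:,0],-T[:,2]],1) # plate axes expected
    rel=Q.T@M; print("rel rotvec deg",np.degrees(R.from_matrix(rel).as_rotvec()).round(2),"origin in tool",(Q.T@(t-s["position"])).round(1),"tilt",np.degrees(np.arcsin(M[2,0])).round(2),e.round(1).tolist())
go(pt[:5]);go(pt)
c=g[145:300,90:450];cv2.imwrite("pics/p1c.png",cv2.convertScaleAbs(cv2.resize(c,None,fx=2.2,fy=2.2,interpolation=cv2.INTER_CUBIC),alpha=1.8))
E
```

```text
rel rotvec deg [ 4.44 -3.6  -0.64] origin in tool [ -3.1   1.2 -12.7] tilt 15.85 [[-0.1, -0.4], [1.1, 0.5], [-1.7, 0.7], [-0.2, -0.2], [1.0, -0.7]]
rel rotvec deg [13.04 -0.33 -0.54] origin in tool [ -1.    0.1 -11.9] tilt 12.54 [[3.9, -5.0], [-5.4, -2.5], [-5.9, -1.9], [-2.3, -2.1], [6.2, 4.9], [-5.9, 2.3], [8.5, 2.6]]
```

```bash
python3 - <<'E'
from h import *
from scipy.spatial.transform import Rotation as R
d,s=pickle.load(open("p1.pkl","rb"));r=d["scene"]
T=R.from_quat(s["ee_rot"]).as_matrix();Q=np.stack([-T[:,1],-T[:,0],-T[:,2]],1)
for phi in(-4,0,4):
  for P in [(74,45,5),(74,-45,5),(-86,-25,5),(-86,25,5),(-100,0,0)]:
    q=R.from_euler('y',phi,degrees=True).as_matrix()@(np.array(P)-[0,0,32])+[0,0,32]
    w=s["position"]+Q@(q-[0,0,14.]);u=proj(r,w);print(phi,P,((u-[290,120]+.5)*3.75-.5).round(0))
# stage reference
th=.2245;S=np.array([[np.cos(th),-np.sin(th),0],[np.sin(th),np.cos(th),0],[0,0,1]])
for P in [(-98,-62,63),(-98,62,63),(98,-62,54),(98,62,54)]: print(P,((proj(r,S@P+[588.4,226.9,0])-[290,120]+.5)*3.75-.5).round(0))
E
```

```text
-4 (74, 45, 5) [689. 148.]
-4 (74, -45, 5) [591. 220.]
-4 (-86, -25, 5) [306. 158.]
-4 (-86, 25, 5) [362. 125.]
-4 (-100, 0, 0) [313. 147.]
0 (74, 45, 5) [685. 158.]
0 (74, -45, 5) [587. 230.]
0 (-86, -25, 5) [302. 146.]
0 (-86, 25, 5) [359. 114.]
0 (-100, 0, 0) [309. 134.]
4 (74, 45, 5) [679. 167.]
4 (74, -45, 5) [581. 239.]
4 (-86, -25, 5) [299. 135.]
4 (-86, 25, 5) [356. 103.]
4 (-100, 0, 0) [305. 121.]
(-98, -62, 63) [170. 206.]
(-98, 62, 63) [309. 129.]
(98, -62, 54) [496. 392.]
(98, 62, 54) [628. 287.]
```

The scene view shows the plate tilted about 12°. Its predicted and observed corners differ by a uniform offset, so it hasn't slipped in pitch. Next I'll lower it into the recess ahead of the lip.

Call:
step_arm(
  series=[
    [-0.0025, -0.006, -0.04, 0, 0, 0],
    [-0.0025, -0.006, -0.08, 0, 0, 0],
    [-0.0025, -0.006, -0.11, 0, 0, 0],
    [-0.0025, -0.006, -0.13, 0, 0, 0],
    [-0.0025, -0.006, -0.14, 0, 0, 0],
    [-0.0025, -0.006, -0.14, 0, 0, 0],
    [-0.0025, -0.006, -0.14, 0, 0, 0],
    [-0.0025, -0.006, -0.14, 0, 0, 0],
  ],
)

```text
clock: 6.58
position: [618.3, 233.6, 75.3]
ee_rot: [0.778, -0.619, 0.065, -0.083]
contact_force: [0.9, 0.0, -2.5]
gripper_width: 13.5
```

```bash
python3 look.py p2 scene wrist
```

```text
6.6833 tcp [618.1 233.4  75.2] stage tcp [30.4 -0.3 75.2] tip [-50.8  -0.4  43.5] tilt 12.11 roll 0.04 yaw 0.1 F [ 0.1 -1.1 -2.5] w 13.415381017492807
```

View pics/p2_scene.png

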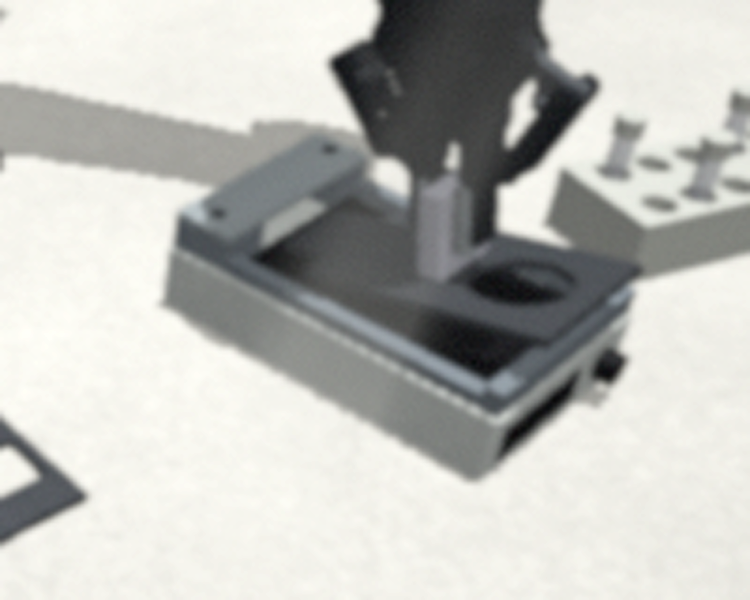

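View pics/p2_wrist.png

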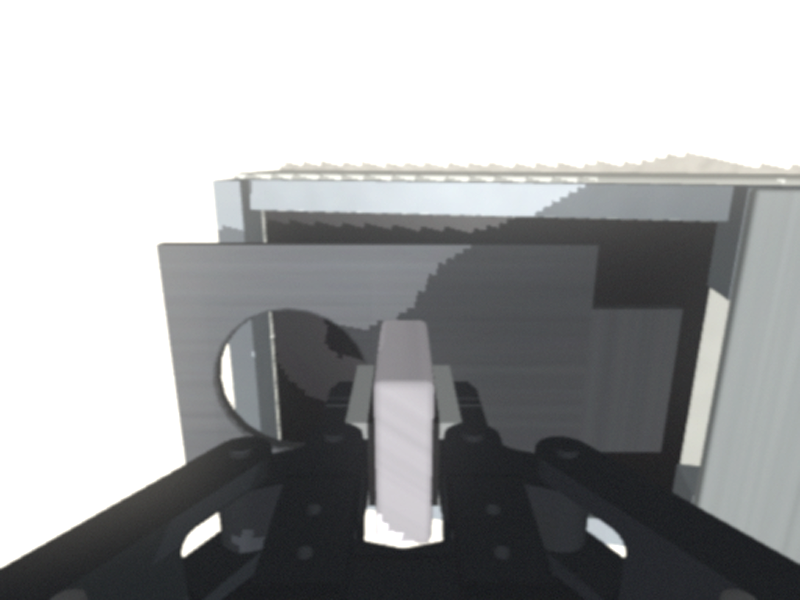

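The tongue (rows 308–452) is centred on the bright pocket opening (rows 290–465) and lies ahead of the lip. I'll slide it in under the lip.

Call:
step_arm(
  series=[
    [-0.015, -0.0035, 0.0025, 0, 0, 0],
    [-0.03, -0.007, 0.0025, 0, 0, 0],
    [-0.045, -0.0105, 0.0025, 0, 0, 0],
    [-0.06, -0.014, 0.0025, 0, 0, 0],
    [-0.072, -0.0165, 0.0025, 0, 0, 0],
    [-0.072, -0.0165, 0.0025, 0, 0, 0],
    [-0.072, -0.0165, 0.0025, 0, 0, 0],
    [-0.072, -0.0165, 0.0025, 0, 0, 0],
  ],
)

```text
clock: 7.35
position: [589.0, 226.6, 75.3]
ee_rot: [0.778, -0.619, 0.065, -0.082]
contact_force: [1.1, 0.3, -2.5]
gripper_width: 13.7
```

```bash
python3 look.py p3 scene wrist
```

```text
7.45 tcp [589.1 226.6  75.2] stage tcp [ 0.6 -0.5 75.2] tip [-80.6  -0.6  43.6] tilt 12.03 roll 0.01 yaw 0.1 F [-0.6 -0.  -2.3] w 13.46290131168041
```

View pics/p3_scene.png

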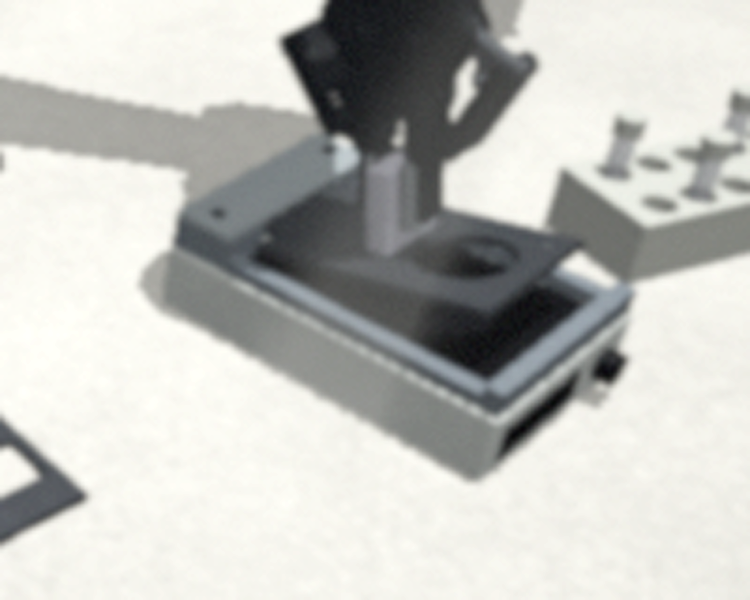

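View pics/p3_wrist.png

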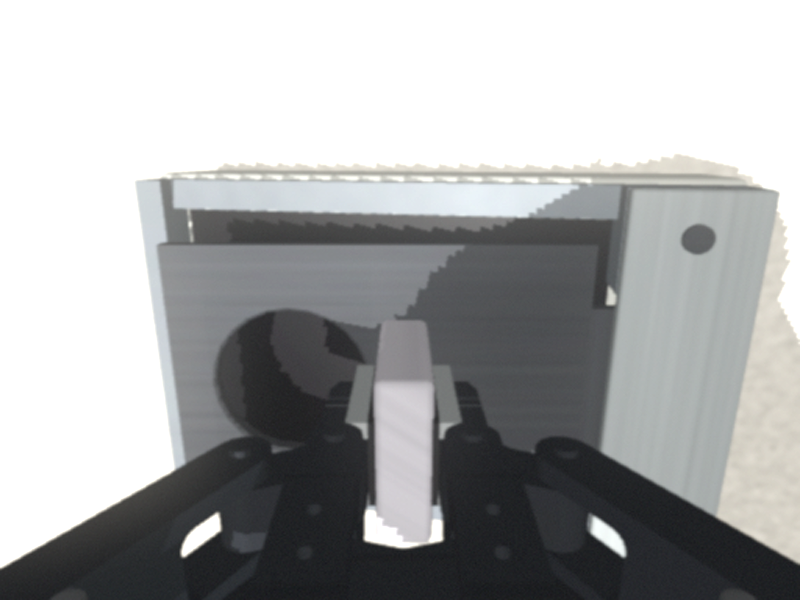

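The tongue is under the lip (tip estimated at x=-80.6 mm) with the plate tilted 12° and no contact force. Now I'll swing the far end down.

Call:
step_arm(
  series=[
    [0.0025, 0.0005, -0.007, -0.005, 0.0217, 0],
    [0.005, 0.001, -0.0145, -0.0099, 0.0434, 0],
    [0.007, 0.0015, -0.0225, -0.0149, 0.0651, 0],
    [0.009, 0.002, -0.0305, -0.0198, 0.0868, 0],
    [0.0105, 0.0025, -0.039, -0.0248, 0.1085, 0],
    [0.012, 0.0027, -0.048, -0.0297, 0.1303, 0],
    [0.012, 0.0027, -0.048, -0.0297, 0.1303, 0],
    [0.012, 0.0027, -0.048, -0.0297, 0.1303, 0],
    [0.012, 0.0027, -0.048, -0.0297, 0.1303, 0],
  ],
)

```text
clock: 8.2
position: [593.7, 227.5, 55.8]
ee_rot: [0.782, -0.623, -0.0, -0.0]
contact_force: [-0.6, 0.7, -2.3]
gripper_width: 13.2
```

```bash
python3 look.py p4 scene wrist
```

```text
8.3 tcp [593.1 227.2  55.8] stage tcp [ 4.7 -0.7 55.8] tip [-81.4  -0.8  41.8] tilt -0.03 roll 0.02 yaw 0.09 F [ 0.2 -0.7 -2.3] w 13.233596801924449
```

View pics/p4_scene.png

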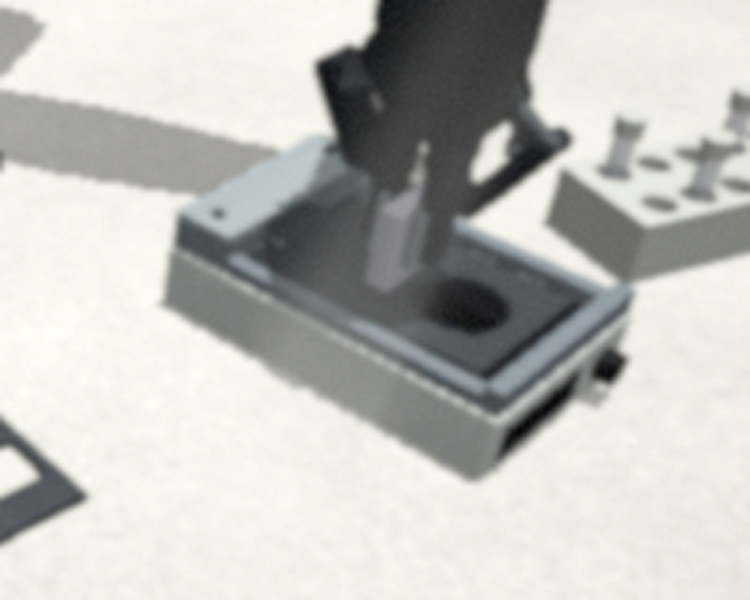

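View pics/p4_wrist.png

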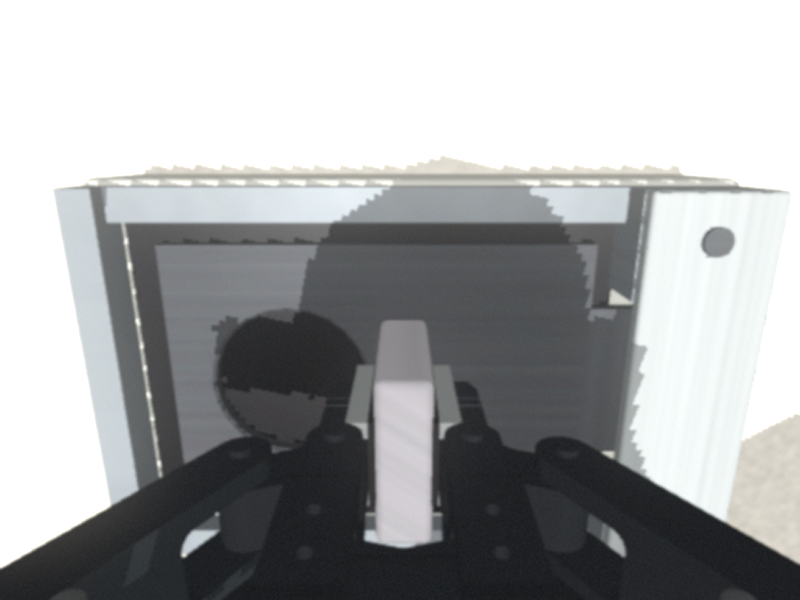

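The plate is level inside the recess and still hangs free, with Fz equal to its weight. I'll lower it gently to the floor.

Call:
step_arm(
  series=[
    [0.001, 0, -0.0015, 0, 0, 0],
    [0.001, 0, -0.003, 0, 0, 0],
    [0.001, 0, -0.004, 0, 0, 0],
    [0.001, 0, -0.004, 0, 0, 0],
  ],
)

```text
clock: 8.63
position: [593.2, 227.3, 55.6]
ee_rot: [0.783, -0.623, -0.0, 0.0]
contact_force: [-3.9, -0.8, 5.3]
gripper_width: 13.6
```

Floor contact is confirmed: Fz went from -2.3 to +5.3 N, and the height matches the grasp height plus 40. Releasing and retreating.

Call:
step_arm(
  series=[
    [0, 0, 0, 0, 0, 0],
    [0, 0, 0, 0, 0, 0],
    [0, 0, 0, 0, 0, 0],
    [0, 0, 0, 0, 0, 0],
    [0, 0, 0, 0, 0, 0],
    [0, 0, 0, 0, 0, 0],
  ],
  jaw=-0.1,
)

```text
clock: 9.13
position: [594.0, 227.4, 54.1]
ee_rot: [0.782, -0.623, -0.0, 0.0]
contact_force: [-0.6, 0.1, -0.1]
gripper_width: 38.5
```

Call:
step_arm(
  series=[
    [0, 0, 0.03, 0, 0, 0],
    [0, 0, 0.08, 0, 0, 0],
    [0, 0, 0.16, 0, 0, 0],
    [0, 0, 0.25, 0, 0, 0],
    [0, 0.05, 0.35, 0, 0, 0],
    [0, 0.15, 0.4, 0, 0, 0],
    [0, 0.25, 0.4, 0, 0, 0],
    [0, 0.28, 0.4, 0, 0, 0],
    [0, 0.28, 0.4, 0, 0, 0],
    [0, 0.28, 0.4, 0, 0, 0],
  ],
)

```text
clock: 9.97
position: [593.3, 340.0, 213.9]
ee_rot: [0.783, -0.622, -0.001, 0.001]
contact_force: [0.5, 0.1, -0.6]
gripper_width: 38.2
```

```bash
python3 look.py p5 scene wrist top
```

```text
10.1167 tcp [593.8 338.1 214.1] stage tcp [ 30.  107.3 214.1] tip [-56.  107.2 200.2] tilt -0.09 roll -0.01 yaw 0.04 F [-0.   0.3  0.1] w 38.53420405462609
```

View pics/p5_scene.png

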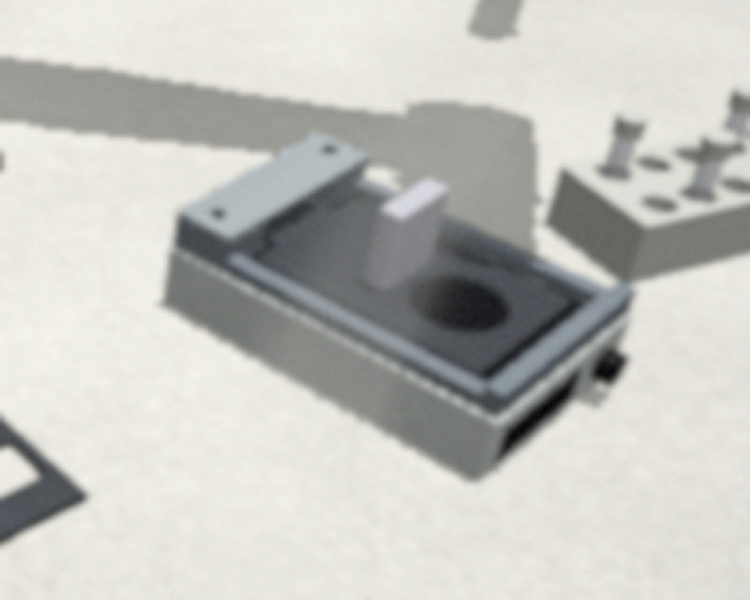

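View pics/p5_wrist.png

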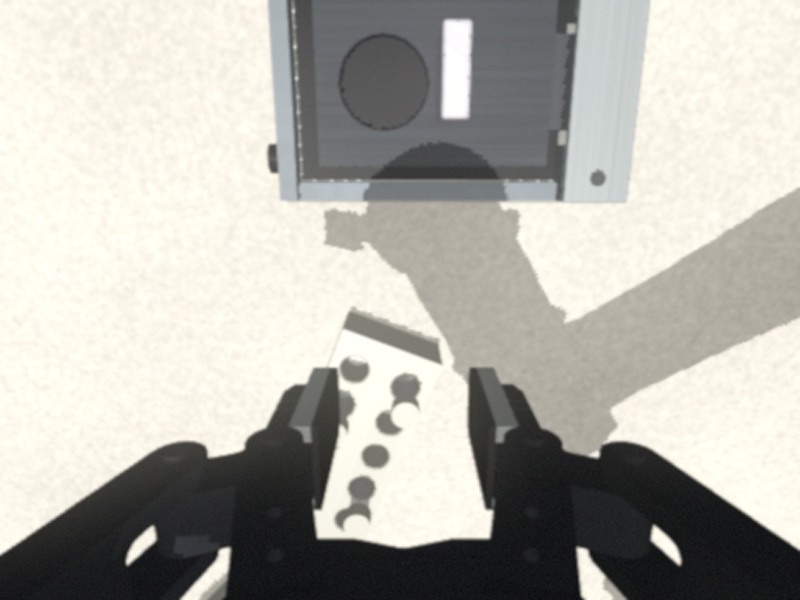

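Quick numeric check of the seated pose, using the handle top at stage z=92.

```bash
python3 - <<'E'
from h import *
d,s=pickle.load(open("p5.pkl","rb"));r=d["wrist"];f=800/512
L=[((445,19),92,7,-22),((442,117),92,7,22),((467,119),92,-7,22),((472,19),92,-7,-22)]
th,t,e=fit(r,L,f,(0,0))
S=lambda a:np.array([[np.cos(a),-np.sin(a)],[np.sin(a),np.cos(a)]])
print("handle grip in stage",S(.2245).T@(np.array(t)-[588.4,226.9]),th-.2245,e)
# plate near +y corners at z 45: far corner & shoulder corner
for p,loc in [((313,165),(74,45)),((548,166),(-58,45))]:
    print(loc,(S(.2245).T@(onz(r,cv(p,f,(0,0)),45)[:2]-[588.4,226.9])).round(1))
# stage sanity in same image
for p,z in [((628,202),63),((563,202),63)]: print((S(.2245).T@(onz(r,cv(p,f,(0,0)),z)[:2]-[588.4,226.9])).round(1))
t=d["top"];cs=t["image"]
print([onz(t,p,5).round(0)[:2].tolist() for p in [(259,139)]])
a=pickle.load(open("a.pkl","rb"))["top"]["image"];print("slide area diff",np.abs(a[125:212,250:310].astype(int)-cs[125:212,250:310]).mean())
E
```

```text
handle grip in stage [2.78807821 0.08136275] -0.015000000000000013 [[-0.8, 0.6], [-1.0, -0.8], [0.9, -0.1], [0.8, 0.4]]
(74, 45) [80.1 44.8]
(-58, 45) [-56.8  45. ]
[-98.2  64. ]
[-61.8  64.1]
[[616.0, 13.0]]
slide area diff 2.9955938697318008
```

```bash
python3 - <<'E'
from h import *
d,s=pickle.load(open("p5.pkl","rb"));r=d["wrist"]
g=r["image"][:135,165:425,::-1]
cv2.imwrite("pics/p5z.png",cv2.convertScaleAbs(cv2.resize(g,None,fx=3,fy=3,interpolation=cv2.INTER_CUBIC),alpha=1.6,beta=15))
g=d["scene"]["image"][150:235,330:465,::-1]
cv2.imwrite("pics/p5s.png",cv2.convertScaleAbs(cv2.resize(g,None,fx=5.5,fy=5.5,interpolation=cv2.INTER_CUBIC),alpha=1.8,beta=15))
E
```

```text
(no output)
```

View pics/p5z.png

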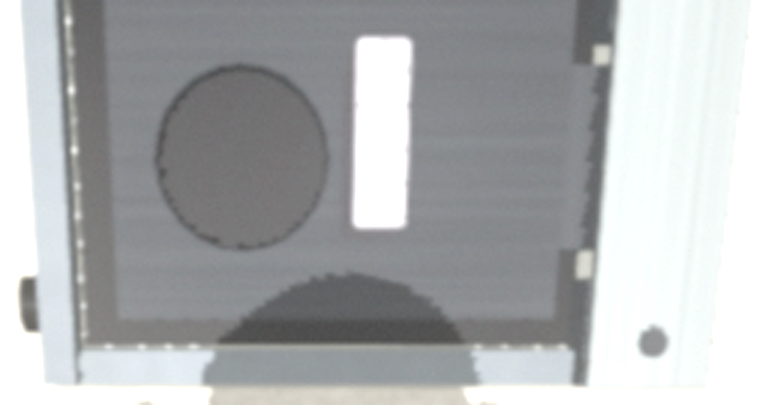

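View pics/p5s.png

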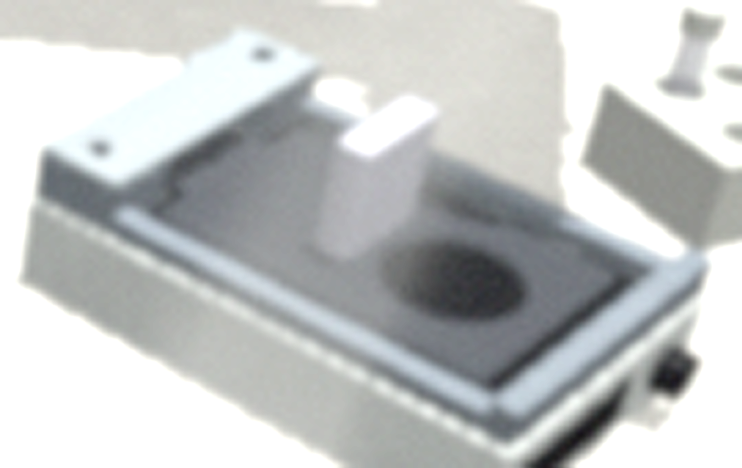

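The far corner re-read at (319,165) gives a plate length of about 133 mm against the true 132 mm, so the plate is flat. Handing in.

```bash
python3 -c "
from bench import arm
print(arm.job_done())"
```

```text
the job is handed in; nothing more can be done
None
```

The round-opening insert is seated in the warm stage's recess and released, and the job was handed in at about 10 s of the 38 s allowed.

I gripped it across its handle and carried it to the stage. I tilted it 12°, slid the tongue under the lip and swung the far end down. I then lowered it until it touched the floor and let go.

**Last checks:**
- **Tongue under the lip:** before the swing the tip was at about x -81, y -1, z 44 mm in the stage frame, with 12° of tilt and no contact force.
- **Floor contact:** the vertical force rose by about 7.6 N when the plate touched down, at the height expected from the grasp.
- **Final pose:** images after release show the plate flat, within about 1° of the recess direction, with the tip at roughly x -82 ± 3 mm.
- **Clear of the robot:** the gripper is well away and the force reads about zero.
- **Other insert:** it looks unmoved in the top view, where its image area barely changed from the start.

**Checks that disagreed:**
- **Cameras:** the scene camera read x about 5 mm higher than the top and wrist cameras, so I relied on the wrist and top.
- **Plate slip:** a pose fit meant to detect the plate slipping in the grip was inconclusive. The scene view showed no slip.
- **Seated position:** the first corner reading of the seated plate came out about 5 mm too long. Re-read by eye on an enlarged view, it came to about 133 mm against the true 132 mm.

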